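# Take the rotor off the bench centrifuge

## Robot

A 6-joint arm with a two-finger parallel gripper is mounted at the origin on the work surface. World frame = base frame: x ahead of the robot, y to its left, z up, the work surface at z = 0. Lengths are in m, angles in rad, forces in N, time in s.
With the tool pointing down it reaches from about 0.4 to 0.925 m from the base axis. Payload 3.4 kg.
Tool frame: the origin (TCP) lies between the finger pads; the fingertips stand 25 mm ahead of it and the grasp point (between the pads) lies 6 mm ahead of it; z points along the fingers, x is the direction in which the jaws open and shut, and the axes are right-handed (so a half turn about z gives the same grasp; the last joint's range is limited). The gripper opens to 85 mm and grips with 20 to 120 N. Pads are 22 mm wide; open, the fingers measure 114 mm over their backs; the gripper's body (76 mm by 85 mm) begins 54 mm behind the grasp point. The pads swing forward as they close: fully open they stand 13 mm farther back than shut.
Start: joints at [-1.403, 0.307, 1.506, -0, 1.328, -0.073], TCP at [0.138, -0.558, 0.256] pointing down, gripper open.
Joint ranges: [-3.12, 3.12], [-1.05, 2.28], [0.14, 2.33], [-1.42, 4.57], [0.1, 2.73], [-2.68, 2.68]. Speed limits (rad/s): [2.57, 2.57, 3.14, 3.14, 3.14, 3.14].

## Interface

Orientations are given as a unit quaternion [x, y, z, w].
In Python, from workcell import sensors, optics, robot gives the robot as it stands.
- The arm moves only by the tool carry_out, never from a script. Its argument "deltas" is a list that holds one entry, the list of rows, each a list of 7 numbers: the closure, from -1 (fully open) to 1 (shut), so that 0 is half open, then the shift along the tool's x, y, z in cm, then the turn, a rotation vector about the tool's x, y, z in rad. A call has 1 to 20 rows; each row shifts and turns the commanded pose from where the row before left it, along the tool's axes as they then stand; what a row does not reach is not made up. A row lasts 1/10 s, in which the tool goes at most 50 mm and 8.59 degrees, less where a joint would pass 70% of its speed; a pose out of reach is approached as far as the arm can. A call is refused whole if a number of a shift passes 5 or a number of a turn 0.15, either way. A call with a gripper value outside its range is refused whole. The fingers move at their own pace and stop on an object; "newtons" is the grip in N (left out, the last holds). Time passes only in rows, so rows that do not move let the fingers close. It gives the time, the measured TCP pose, the force and the opening at its end, in the units of the state.
- sensors.get_state(): the state, without advancing time (a new reading comes with each control period).
- optics.get_image(name): name is "side" or "top"; returns the picture (480x640x3 uint8, blue, green, red); there is no depth.
- optics.get_calibration(name): a dict with "intrinsics" (3x3 intrinsics, pixels), "world_from_camera" (4x4, takes a point from camera to world coordinates). Camera axes: x right, y down, z forward; pixel columns grow to the right and rows downward; lengths in m; the calibration is good to about 2 mm. A picture is of the moment at which its call begins. get_calibration takes no time and is no camera call.
- robot.hand_in(): hands the job in, once; it reports no verdict.
The state is a dict: "time": time; "q": joint angles; "dq": joint speeds; "tau": joint torques, N m; "position": TCP position; "tool_rot": TCP orientation; "wrist_force": force on the tool from outside, world axes, zero at the start; "ft_torque": the same for the moment, N m; "finger_gap": finger opening in m.
Only numpy, scipy, OpenCV 4.12 (cv2) and the standard library are available. Lean on these libraries where they do the work, as an engineer would, in place of code of your own. Each camera call takes 0.05 s, during which the arm holds its last target. There are 200 camera calls.

## Task

The centrifuge rotor has to come off for cleaning. Undo the knurled rotor nut (mind, it has a left-hand thread) without straining the thread, and lay the nut in the cream tray; then lift the rotor straight up off its spindle and set it down gently, right way up, with its foot fully on the black rubber mat. Leave everything else where it is.

Things in the scene. Friction and masses are not known exactly. Their poses are not given: they have to be found in the camera images.
- nut_center (a point): Centre, half-way up on the axis, of the steel rotor nut: a knurled round cap nut, 43 mm diameter, 32 mm tall (underside 16 mm below this point), about 0.09 kg, closed on top, screwed down on top of the rotor hub. z is the thread axis, upright. Grip it round the knurled side.
- rotor_hub (a point): Point on the axis of the aluminium rotor, in its hub, 12 mm below the hub top and 64 mm above the underside; z up. The hub, a plain round collar of 44 mm diameter, rises 28 mm above the rotor's flat middle: grip it there. The rotor is 147 mm wide, 76 mm tall, its foot 100 mm wide.
- spindle_top (a point): Centre of the top end of the upright steel spindle (24 mm over the thread), fixed to the centrifuge; it does not turn. With the nut tight, the nut centre lies 7 mm below this point and the rotor_hub point 35 mm below. z is up.
- centrifuge: The bench centrifuge, ivory housing, 270 mm (x) by 290 mm (y) by 150 mm tall, fixed; origin at the centre of its underside, on the spindle axis, z up. The round chamber in its top is 190 mm wide, rim 150 mm above the table. Its lid stands open at its +y side, leaning away, up to 350 mm above the table. Front panel with knobs at -y.
- tray_floor (a point): Centre of the inner floor of the cream plastic tray: 202 mm (x) by 142 mm (y) inside, walls 32 mm above the floor, floor 4 mm above the table, fixed. z is up. Its +x end holds a rubber bung and a tube sleeve; the -x half is free.
- mat_top (a point): Centre of the top face of the black rubber mat, 200 mm (x) by 180 mm (y), 4 mm thick, lying on the table, fixed. z is up.
- rotor: The rotor as a whole; origin at the centre of its underside. 0.4 to 0.75 kg, eight tube holes in its sloping face. Its 27 mm bore stands over the spindle with just over 1 mm play all round; two drive pins, 8 mm tall, keep it from turning. As the nut is undone the rotor rises up to 5 mm on its spring. More than 30 N between it and the spindle jams it.
- rotor_nut: The nut as a whole; origin under its centre. Its thread is LEFT-HAND: seen from above, clockwise loosens and raises it, anticlockwise tightens. The thread is steep (three-start) with little play: the nut climbs as it turns and comes free between half and three quarters of a turn. Then it lifts straight up off 24 mm of spindle. Let go, it stays put. Starting it takes about 0.3 N m.
- spindle: The spindle with its thread; origin at the centre of the centrifuge underside. A spring under the rotor loads the thread with about 12 N at first, fading in the first third of a turn. More than 35 N between nut and thread (pulled, pushed down or turned the wrong way while engaged) harms it. A free nut shows only its weight, 1 N.
- tray: The tray as a whole; origin at the centre of its underside.
- mat: The mat as a whole; origin at the centre of its underside.
- bung: Rubber bung, 27 mm wide, 24 mm tall, standing in the tray; origin under its centre. Bystander.
- tube_sleeve: Grey tube sleeve, 21 mm wide, 50 mm tall, standing in the tray; origin under its centre. Bystander.
- spice_jar: Small jar with a black cap, 44 mm wide, 100 mm tall; origin under its centre. Bystander.
- salt_jar: Large jar with a green lid, 80 mm wide, 125 mm tall; origin under its centre. Bystander.
- beaker: Glass beaker, 66 mm wide, 85 mm tall; origin under its centre. Bystander.
- marker: White board marker lying on the table, 131 mm long (along its x), 17 mm thick; origin under its middle. Bystander.
Things that resemble listed ones, but are neither listed nor needed, are in the scene too. Leave any blue or purple look-alike of the rotor alone.

How it is judged:
By the outcome, as a careful person would: the job done as asked, in the order asked, and still so for the second after the job is handed in, with the robot touching nothing.
It also fails if it takes over 72 s, if anything falls off the work surface, if the arm or the gripper's body presses on something with over 40 N, if the wrist force passes 120 N, or if a joint passes its speed limit or range.

## Working session

There is one attempt and no reset: what is moved stays moved. The work goes in short steps, Python scripts to look and compute and a tool call to move; the robot and the scene stay as the last step left them, time stands still between calls to the robot, and variables do not carry over. Pictures are saved under pics/ and viewed, about 8 in all and at most 12, crops included, and the job is handed in when it is done.

Besides the shell and the picture viewer there is one more tool, called as a command line: name --argument value ..., lists and objects as JSON in quotes. carry_out: Moves the arm, as the interface text tells. Its arguments: {"type":"object","properties":{"deltas":{"type":"array","items":{"type":"array","items":{"type":"array","items":{"type":"number"}}}},"newtons":{"type":"number"}},"required":["deltas"]}

```bash
mkdir -p pics; ls; python3 - <<'E'
from workcell import sensors, optics
import cv2, numpy as np
for n in("side","top"):
    cv2.imwrite(f"pics/{n}0.png",optics.get_image(n)); c=optics.get_calibration(n); print(n,np.round(c["intrinsics"],1).tolist(),np.round(c["world_from_camera"],3).tolist())
s=sensors.get_state(); print(s)
E
```

```text
pics
side [[574.0, 0.0, 319.4], [0.0, 574.0, 229.2], [0.0, 0.0, 1.0]] [[-0.69, -0.534, 0.489, -0.511], [-0.724, 0.505, -0.47, 0.974], [0.004, -0.679, -0.735, 1.616], [0.0, 0.0, 0.0, 1.0]]
top [[593.5, 0.0, 323.8], [0.0, 593.5, 248.5], [0.0, 0.0, 1.0]] [[-0.025, -0.997, 0.075, 0.359], [-1.0, 0.025, -0.001, 0.013], [-0.001, -0.075, -0.997, 1.738], [0.0, 0.0, 0.0, 1.0]]
{'time': 0.1, 'q': array([-1.40252825e+00,  3.07491257e-01,  1.50753061e+00,  9.23701187e-06,
        1.32841749e+00, -7.35229920e-02]), 'dq': array([ 0.00117953, -0.00154514, -0.00324772,  0.00017238,  0.00197961,
        0.00257586]), 'tau': array([ 4.98201334e-04, -4.58527064e+01, -2.52608603e+01, -3.23416430e-05,
        5.63321955e-03,  1.63002505e-05]), 'position': array([ 0.13754821, -0.55770913,  0.25548168]), 'tool_rot': array([ 7.87222573e-01, -6.16668280e-01, -6.80075721e-04, -6.24571304e-04]), 'wrist_force': array([ 0.11370538,  0.53814279, -0.66223328]), 'ft_torque': array([ 0.01096892, -0.03066418, -0.03135157]), 'finger_gap': 0.08522949163023295}
```

View pics/side0.png

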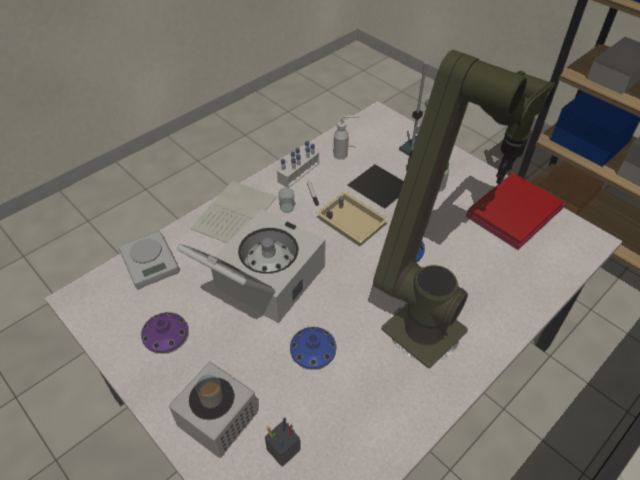

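View pics/top0.png

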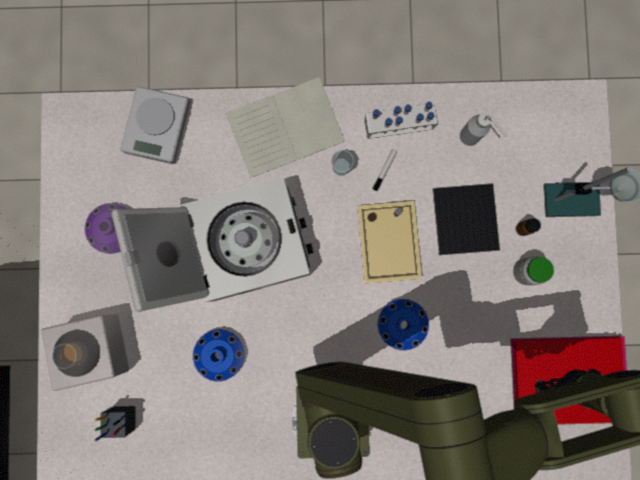

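Top view: the silver rotor with nut is in the open centrifuge at about (244,238), at (267,245) in the side view. The look-alikes are blue at (218,354), dark blue at (403,324) and purple at (105,228). The tray is at (390,241) and the mat at (466,219). By the description I choose the silver rotor and check it in one close crop of both views.

```bash
cat > h.py <<'E'
import numpy as np, cv2
from workcell import sensors, optics
def P(n):
    c=optics.get_calibration(n); return np.array(c["intrinsics"]),np.array(c["world_from_camera"])
def ray(n,uv):
    K,T=P(n); d=T[:3,:3]@np.linalg.solve(K,[uv[0],uv[1],1]); return T[:3,3],d
def at(n,uv,z):
    o,d=ray(n,uv); return o+d*(z-o[2])/d[2]
def proj(n,p):
    K,T=P(n); c=K@(T[:3,:3].T@(np.array(p)-T[:3,3])); return c[:2]/c[2]
def tri(a,b):
    A=[];B=[]
    for n,uv in(("top",a),("side",b)):
        o,d=ray(n,uv); d=d/np.linalg.norm(d); M=np.eye(3)-np.outer(d,d); A.append(M);B.append(M@o)
    A=np.vstack(A);B=np.hstack(B); x,r,_,_=np.linalg.lstsq(A,B,rcond=None); return x,np.sqrt(r)
def crop(im,x,y,w,h,s): return cv2.resize(im[y:y+h,x:x+w],None,fx=s,fy=s,interpolation=cv2.INTER_CUBIC)
E
python3 - <<'E'
from h import *
a=cv2.imread("pics/top0.png");b=cv2.imread("pics/side0.png")
cv2.imwrite("pics/c0.png",np.hstack([crop(a,200,195,90,90,4.4),crop(b,222,200,90,90,4.4)]))
for k,p in dict(traybl=(359,204),traytr=(416,200),traybr=(422,276),traybl2=(365,283)).items(): print(k,at("top",p,.036).round(3))
for p in ((433,188),(493,183),(499,249),(440,255)): print("mat",at("top",p,.004).round(3))
for p in ((185,201),(295,178),(311,275),(205,300)): print("cent",at("top",p,.15).round(3))
print(tri((243,236),(267,241)))
E
```

```text
traybl [ 0.614 -0.094  0.036]
traytr [ 0.622 -0.26   0.036]
traybr [ 0.402 -0.269  0.036]
traybl2 [ 0.386 -0.105  0.036]
mat [ 0.661 -0.316  0.004]
mat [ 0.672 -0.494  0.004]
mat [ 0.476 -0.502  0.004]
mat [ 0.463 -0.329  0.004]
cent [0.617 0.382 0.15 ]
cent [0.673 0.084 0.15 ]
cent [0.409 0.047 0.15 ]
cent [0.35  0.331 0.15 ]
(array([0.51642318, 0.22328498, 0.1907954 ]), array([0.00385434]))
```

View pics/c0.png

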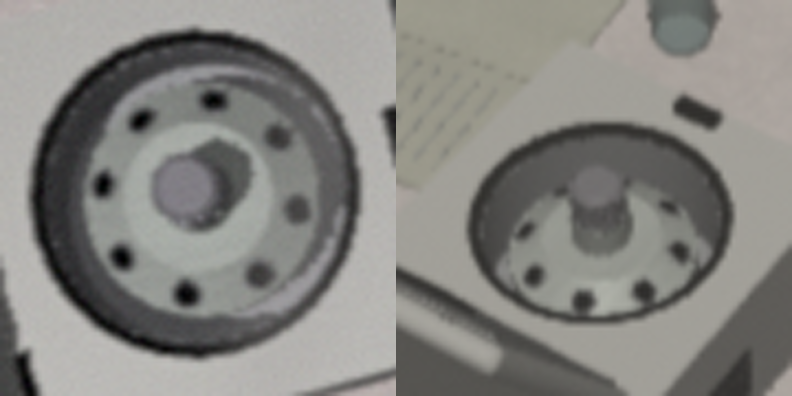

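The crop confirms the silver rotor with eight holes in the chamber and the steel nut on top: nut-top centre is about (241.4,237.5) in top and (267.5,242.3) in side. The chamber rim centre is about (244.3,238.6) and (268.4,250.5).

```bash
python3 - <<'E'
from h import *
t=(241.4,237.5);s=(267.5,242.3)
print(tri(t,s)); print("rim",at("top",(244.3,238.6),.15),at("side",(268.4,250.5),.15), tri((244.3,238.6),(268.4,250.5)))
for z in(.17,.18,.19,.2): print(z,at("top",t,z)[:2],at("side",s,z)[:2])
T=P("top")[1];print(sensors.get_state()["wrist_force"])
from scipy.spatial.transform import Rotation as R
print(R.from_quat(sensors.get_state()["tool_rot"]).as_matrix().round(3))
E
```

```text
(array([0.51167685, 0.22665225, 0.19108475]), array([0.00215713]))
rim [0.51141069 0.22350389 0.15      ] [0.51225942 0.22753606 0.15      ] (array([0.5129175 , 0.22505386, 0.14707217]), array([0.00235758]))
0.17 [0.51261828 0.22849326] [0.52810493 0.21650204]
0.18 [0.51163966 0.22711558] [0.52091898 0.22174236]
0.19 [0.51066104 0.22573789] [0.51373302 0.22698267]
0.2 [0.50968242 0.22436021] [0.50654706 0.23222299]
[ 0.11370538  0.53814279 -0.66223328]
[[ 0.239 -0.971 -0.   ]
 [-0.971 -0.239  0.002]
 [-0.002 -0.    -1.   ]]
```

carry_out --deltas '[[[-1, -1.82, -4.3, -0.4, 0, 0, 0], [-1, -1.82, -4.3, -0.4, 0, 0, 0], [-1, -1.82, -4.3, -0.4, 0, 0, 0], [-1, -1.82, -4.3, -0.4, 0, 0, 0], [-1, -1.82, -4.3, -0.4, 0, 0, 0], [-1, -1.82, -4.3, -0.4, 0, 0, 0], [-1, -1.82, -4.3, -0.4, 0, 0, 0], [-1, -1.82, -4.3, -0.4, 0, 0, 0], [-1, -1.82, -4.3, -0.4, 0, 0, 0], [-1, -1.82, -4.3, -0.4, 0, 0, 0], [-1, -1.82, -4.3, -0.4, 0, 0, 0]]]'

```text
time: 1.2
position: [0.55, -0.2491, 0.3]
tool_rot: [0.787, -0.617, -0.0, 0.0]
wrist_force: [0.1, -0.9, -0.4]
finger_gap: 0.0855
```

carry_out --deltas '[[[-1, -4.7, -0.76, 0, 0, 0, 0], [-1, -4.7, -0.76, 0, 0, 0, 0], [-1, -4.7, -0.76, 0, 0, 0, 0], [-1, -4.7, -0.76, 0, 0, 0, 0], [-1, -4.7, -0.76, 0, 0, 0, 0], [-1, -4.7, -0.76, 0, 0, 0, 0], [-1, -4.7, -0.76, 0, 0, 0, 0], [-1, -4.7, -0.76, 0, 0, 0, 0], [-1, -4.7, -0.76, 0, 0, 0, 0], [-1, -4.7, -0.76, 0, 0, 0, 0], [-1, 0, 0, 0, 0, 0, 0], [-1, 0, 0, 0, 0, 0, 0]]]'

```text
time: 2.4
position: [0.5096, 0.2248, 0.2997]
tool_rot: [0.788, -0.615, -0.0, 0.001]
wrist_force: [0.2, -0.5, 0.3]
finger_gap: 0.0855
```

```bash
python3 - <<'E'
from h import *
s=sensors.get_state();print({k:np.round(v,4) for k,v in s.items()})
E
```

```text
{'time': np.float64(2.4), 'q': array([ 3.4000e-01,  2.5200e-01,  1.4743e+00, -6.0000e-04,  1.4167e+00,
        1.6660e+00]), 'dq': array([-0.046 , -0.009 ,  0.0095, -0.0117,  0.0029, -0.0025]), 'tau': array([ 1.35620e+00, -4.31327e+01, -2.66237e+01,  2.22100e-01,
       -5.59000e-02,  4.23000e-02]), 'position': array([0.5096, 0.2248, 0.2997]), 'tool_rot': array([ 7.882e-01, -6.155e-01, -1.000e-04,  8.000e-04]), 'wrist_force': array([ 0.1964, -0.5412,  0.2871]), 'ft_torque': array([ 0.0175,  0.0107, -0.0527]), 'finger_gap': np.float64(0.0855)}
```

carry_out --deltas '[[[-1, 0, 0, 0, 0, 0, -0.148], [-1, 0, 0, 0, 0, 0, -0.148], [-1, 0, 0, 0, 0, 0, -0.148], [-1, 0, 0, 0, 0, 0, -0.148], [-1, 0, 0, 0, 0, 0, -0.148], [-1, 0, 0, 0, 0, 0, -0.148], [-1, 0, 0, 0, 0, 0, -0.148], [-1, 0, 0, 0, 0, 0, -0.148], [-1, 0, 0, 0, 0, 0, -0.148], [-1, 0, 0, 0, 0, 0, -0.148], [-1, 0, 0, 0, 0, 0, -0.148], [-1, 0, 0, 0, 0, 0, -0.148], [-1, 0, 0, 0, 0, 0, -0.148], [-1, 0, 0, 0, 0, 0, -0.148], [-1, 0, 0, 0, 0, 0, -0.148]]]'

```text
time: 3.9
position: [0.5104, 0.2216, 0.3001]
tool_rot: [0.902, 0.432, -0.001, 0.0]
wrist_force: [-0.7, 0.3, 1.1]
finger_gap: 0.0856
```

carry_out --deltas '[[[-1, 0, 0, 1, 0, 0, -0.148], [-1, 0, 0, 1, 0, 0, -0.148], [-1, 0, 0, 1, 0, 0, -0.148], [-1, 0, 0, 1, 0, 0, -0.148], [-1, 0, 0, 1, 0, 0, -0.148], [-1, 0, 0, 1, 0, 0, -0.148], [-1, 0, 0, 1, 0, 0, -0.148], [-1, 0, 0, 0, 0, 0, -0.148], [-1, 0, 0, 0, 0, 0, -0.148], [-1, 0, 0, 0, 0, 0, -0.148], [-1, 0, 0, 0, 0, 0, -0.148], [-1, 0, 0, 0, 0, 0, -0.148], [-1, 0, 0, 0, 0, 0, -0.148], [-1, 0, 0, 0, 0, 0, 0], [-1, 0, 0, 0, 0, 0, 0], [-1, 0, 0, 0, 0, 0, 0]]]'

```text
time: 5.5
position: [0.5103, 0.223, 0.2303]
tool_rot: [0.164, 0.986, -0.0, -0.0]
wrist_force: [-0.4, 0.3, -0.6]
finger_gap: 0.0857
```

```bash
python3 - <<'E'
from h import *
from scipy.spatial.transform import Rotation as R
a=optics.get_image("side");b=optics.get_image("top")
cv2.imwrite("pics/c1.png",np.hstack([crop(b,190,185,110,110,3.6),crop(a,212,180,110,110,3.6)]))
s=sensors.get_state();print(s["position"],s["q"].round(3),s["wrist_force"]);M=R.from_quat(s["tool_rot"]).as_matrix();print(M.round(3),M.T@(np.array([.5115,.2255,.23])-s["position"]))
E
```

```text
[0.51028272 0.22346509 0.23029821] [ 0.337  0.303  1.582 -0.     1.256 -2.476] [-0.46151632 -0.11651867  0.29698339]
[[-0.947  0.323 -0.   ]
 [ 0.323  0.947 -0.   ]
 [-0.    -0.    -1.   ]] [-0.0004955   0.0023189   0.00029788]
```

View pics/c1.png

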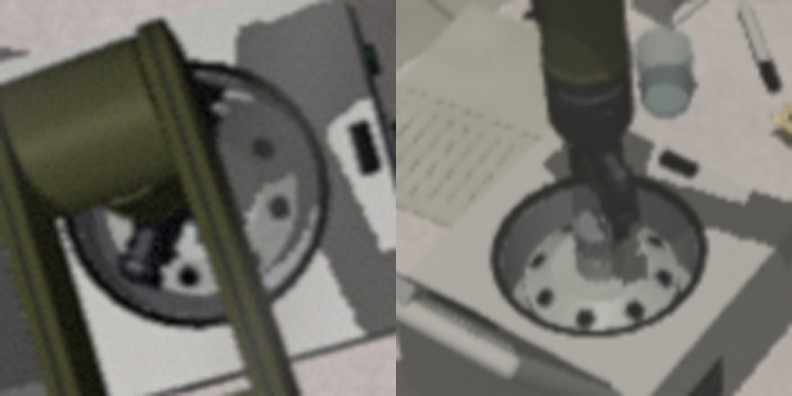

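carry_out --deltas '[[[-1, 0, 0.2, 1.1, 0, 0, 0], [-1, 0, 0, 1.1, 0, 0, 0], [-1, 0, 0, 1.1, 0, 0, 0], [-1, 0, 0, 1.0, 0, 0, 0], [-0.4, 0, 0, 0, 0, 0, 0], [-0.2, 0, 0, 0, 0, 0, 0], [-0.1, 0, 0, 0, 0, 0, 0], [-0.1, 0, 0, 0, 0, 0, 0]]]' --newtons 20

```text
time: 6.4
position: [0.5114, 0.226, 0.1879]
tool_rot: [0.163, 0.987, 0.0, 0.001]
wrist_force: [0.8, -0.1, -1.0]
finger_gap: 0.0471
```

carry_out --deltas '[[[0.1, 0, 0, 0, 0, 0, 0], [0.1, 0, 0, 0, 0, 0, 0], [0.2, 0, 0, 0, 0, 0, 0], [0.3, 0, 0, 0, 0, 0, 0], [0.3, 0, 0, 0, 0, 0, 0]]]' --newtons 20

```text
time: 6.9
position: [0.5131, 0.2255, 0.1885]
tool_rot: [0.163, 0.987, 0.0, 0.002]
wrist_force: [5.1, -2.5, 1.7]
finger_gap: 0.0429
```

carry_out --deltas '[[[0.3, -0.17, 0, 0, 0, 0, 0], [1, 0, 0, 0, 0, 0, 0], [1, 0, 0, 0, 0, 0, 0], [1, 0, 0, 0, 0, 0, 0]]]' --newtons 50

```text
time: 7.3
position: [0.5132, 0.2254, 0.1885]
tool_rot: [0.163, 0.987, 0.001, 0.001]
wrist_force: [1.1, -1.3, 4.2]
finger_gap: 0.0422
```

```bash
cat > st.py <<'E'
from workcell import sensors
s=sensors.get_state()
print("t",s["time"],"p",s["position"].round(4),"F",s["wrist_force"].round(2),"M",s["ft_torque"].round(2),"q",s["q"].round(3),"gap",round(float(s["finger_gap"]),4))
E
python3 st.py
```

```text
t 7.3 p [0.5132 0.2254 0.1885] F [ 1.13 -1.31  4.19] M [-0.17 -0.2  -0.02] q [ 0.339  0.346  1.633  0.     1.16  -2.476] gap 0.0422
```

carry_out --deltas '[[[1, 0, 0, -0.02, 0, 0, 0.1], [1, 0, 0, -0.02, 0, 0, 0.1], [1, 0, 0, -0.02, 0, 0, 0.1], [1, 0, 0, -0.02, 0, 0, 0.1]]]'

```text
time: 7.7
position: [0.513, 0.2258, 0.1894]
tool_rot: [0.357, 0.934, 0.001, 0.001]
wrist_force: [0.9, -0.4, 5.4]
finger_gap: 0.0424
```

```bash
python3 st.py
```

```text
t 7.7 p [0.513  0.2258 0.1894] F [ 0.91 -0.42  5.44] M [-0.05 -0.09  0.07] q [ 3.390e-01  3.450e-01  1.632e+00  1.000e-03  1.162e+00 -2.072e+00] gap 0.0424
```

carry_out --deltas '[[[1, 0, 0, -0.024, 0, 0, 0.1], [1, 0, 0, -0.024, 0, 0, 0.1], [1, 0, 0, -0.024, 0, 0, 0.1], [1, 0, 0, -0.024, 0, 0, 0.1], [1, 0, 0, -0.024, 0, 0, 0.1]]]'

```text
time: 8.2
position: [0.5126, 0.2258, 0.1902]
tool_rot: [0.577, 0.817, 0.001, -0.0]
wrist_force: [-0.1, 1.2, 5.4]
finger_gap: 0.0419
```

```bash
python3 st.py
```

```text
t 8.2 p [0.5126 0.2258 0.1902] F [-0.14  1.24  5.35] M [ 0.09 -0.06  0.05] q [ 3.390e-01  3.440e-01  1.631e+00  1.000e-03  1.165e+00 -1.572e+00] gap 0.0419
```

carry_out --deltas '[[[1, 0, 0, -0.022, 0, 0, 0.1], [1, 0, 0, -0.022, 0, 0, 0.1], [1, 0, 0, -0.022, 0, 0, 0.1], [1, 0, 0, -0.022, 0, 0, 0.1], [1, 0, 0, -0.022, 0, 0, 0.1], [1, 0, 0, -0.022, 0, 0, 0.1]]]'

```text
time: 8.8
position: [0.5129, 0.226, 0.1917]
tool_rot: [0.793, 0.61, 0.001, -0.0]
wrist_force: [1.6, 1.3, 4.8]
finger_gap: 0.0419
```

```bash
python3 st.py
```

```text
t 8.8 p [0.5129 0.226  0.1917] F [1.64 1.28 4.77] M [ 0.07 -0.17  0.05] q [ 3.390e-01  3.430e-01  1.629e+00  1.000e-03  1.168e+00 -9.720e-01] gap 0.0419
```

carry_out --deltas '[[[1, 0, 0, -0.022, 0, 0, 0.1], [1, 0, 0, -0.022, 0, 0, 0.1], [1, 0, 0, -0.022, 0, 0, 0.1], [1, 0, 0, -0.022, 0, 0, 0.1], [1, 0, 0, -0.022, 0, 0, 0.1], [1, 0, 0, -0.022, 0, 0, 0.1]]]'

```text
time: 9.4
position: [0.5131, 0.2264, 0.1932]
tool_rot: [0.937, 0.348, 0.001, -0.001]
wrist_force: [-0.1, 2.1, 5.6]
finger_gap: 0.0421
```

carry_out --deltas '[[[1, 0, 0, -0.022, 0, 0, 0.1], [1, 0, 0, -0.022, 0, 0, 0.1], [1, 0, 0, -0.022, 0, 0, 0.1], [1, 0, 0, -0.022, 0, 0, 0.1], [1, 0, 0, -0.022, 0, 0, 0.1], [1, 0, 0, -0.022, 0, 0, 0.1]]]'

```text
time: 10.0
position: [0.5136, 0.2266, 0.1949]
tool_rot: [0.998, 0.056, 0.002, -0.001]
wrist_force: [1.5, 0.9, 8.3]
finger_gap: 0.0423
```

```bash
python3 st.py
```

```text
t 10.0 p [0.5136 0.2266 0.1949] F [1.48 0.9  8.31] M [ 0.24 -0.21  0.1 ] q [0.339 0.34  1.625 0.002 1.173 0.227] gap 0.0423
```

carry_out --deltas '[[[1, 0, 0, -0.05, 0, 0, 0.1], [1, 0, 0, -0.05, 0, 0, 0.1], [1, 0, 0, -0.03, 0, 0, 0.1], [1, 0, 0, -0.03, 0, 0, 0.1], [1, 0, 0, -0.025, 0, 0, 0.1]]]'

```text
time: 10.5
position: [0.5139, 0.2266, 0.1965]
tool_rot: [0.981, -0.193, 0.002, -0.002]
wrist_force: [2.1, 1.0, 3.5]
finger_gap: 0.0419
```

```bash
python3 st.py
```

```text
t 10.5 p [0.5139 0.2266 0.1965] F [2.06 0.98 3.5 ] M [ 0.24 -0.43  0.12] q [0.339 0.338 1.622 0.002 1.176 0.727] gap 0.0419
```

carry_out --deltas '[[[1, 0, 0, -0.026, 0, 0, 0.1], [1, 0, 0, -0.026, 0, 0, 0.1], [1, 0, 0, -0.026, 0, 0, 0.1], [1, 0, 0, -0.026, 0, 0, 0.1], [1, 0, 0, -0.026, 0, 0, 0.1]]]'

```text
time: 11.0
position: [0.5141, 0.2264, 0.1979]
tool_rot: [0.903, -0.43, 0.001, -0.002]
wrist_force: [2.7, 0.9, 5.4]
finger_gap: 0.042
```

carry_out --deltas '[[[1, 0, 0, -0.026, 0, 0, 0.1], [1, 0, 0, -0.026, 0, 0, 0.1], [1, 0, 0, -0.026, 0, 0, 0.1], [1, 0, 0, -0.026, 0, 0, 0.1], [1, 0, 0, -0.026, 0, 0, 0.1]]]'

```text
time: 11.5
position: [0.5142, 0.2261, 0.1993]
tool_rot: [0.768, -0.64, 0.001, -0.002]
wrist_force: [2.6, 0.7, 5.6]
finger_gap: 0.042
```

carry_out --deltas '[[[1, 0, 0, -0.026, 0, 0, 0.1], [1, 0, 0, -0.026, 0, 0, 0.1], [1, 0, 0, -0.026, 0, 0, 0.1], [1, 0, 0, -0.026, 0, 0, 0.1], [1, 0, 0, -0.026, 0, 0, 0.1]]]'

```text
time: 12.0
position: [0.5142, 0.2259, 0.2007]
tool_rot: [-0.586, 0.81, -0.001, 0.002]
wrist_force: [2.2, 0.1, 6.7]
finger_gap: 0.0421
```

```bash
python3 st.py
```

```text
t 12.0 p [0.5142 0.2259 0.2007] F [2.24 0.06 6.66] M [-0.1  -0.48  0.15] q [0.339 0.334 1.617 0.    1.186 2.227] gap 0.0421
```

carry_out --deltas '[[[1, 0, 0, -0.05, 0, 0, 0], [1, 0, 0, -0.05, 0, 0, 0], [1, 0, 0, 0, 0, 0, 0]]]'

```text
time: 12.3
position: [0.514, 0.2258, 0.2009]
tool_rot: [-0.588, 0.809, -0.0, 0.002]
wrist_force: [5.4, 1.0, 3.7]
finger_gap: 0.042
```

```bash
python3 st.py
```

```text
t 12.3 p [0.514  0.2258 0.2009] F [5.43 0.97 3.7 ] M [ 0.08 -0.84  0.01] q [0.339 0.334 1.616 0.    1.187 2.223] gap 0.042
```

carry_out --deltas '[[[1, -0.03, -0.1, -0.02, 0, 0, 0.1], [1, 0, 0, -0.026, 0, 0, 0.1], [1, 0, 0, -0.026, 0, 0, 0.1], [1, 0, 0, -0.026, 0, 0, 0.1], [1, 0, 0, 0, 0, 0, 0]]]'

```text
time: 12.8
position: [0.5139, 0.2255, 0.2019]
tool_rot: [-0.415, 0.91, 0.0, 0.001]
wrist_force: [2.7, -0.2, 6.9]
finger_gap: 0.0419
```

```bash
python3 st.py
```

```text
t 12.8 p [0.5139 0.2255 0.2019] F [ 2.66 -0.24  6.9 ] M [-0.06 -0.47 -0.02] q [0.338 0.334 1.614 0.    1.192 2.625] gap 0.0419
```

carry_out --deltas '[[[1, 0, 0, -0.1, 0, 0, 0], [1, 0, 0, -0.1, 0, 0, 0], [1, 0, 0, 0, 0, 0, 0], [1, 0, 0, 0, 0, 0, 0]]]'

```text
time: 13.2
position: [0.5138, 0.2254, 0.2024]
tool_rot: [-0.416, 0.91, 0.0, 0.0]
wrist_force: [4.3, 0.9, -0.5]
finger_gap: 0.042
```

```bash
python3 st.py; python3 - <<'E'
from h import *
cv2.imwrite("pics/c2.png",crop(optics.get_image("side"),222,190,90,80,7))
E
python3 st.py
```

```text
t 13.2 p [0.5138 0.2254 0.2024] F [ 4.28  0.86 -0.54] M [ 0.08 -0.86  0.04] q [0.338 0.334 1.612 0.    1.195 2.623] gap 0.042
t 13.25 p [0.5138 0.2254 0.2025] F [ 5.12  0.32 -1.24] M [ 0.12 -0.91  0.  ] q [0.338 0.334 1.612 0.    1.195 2.623] gap 0.0423
```

View pics/c2.png

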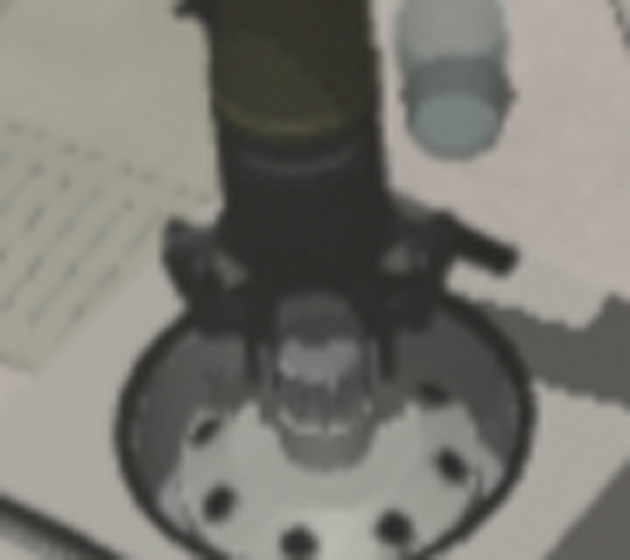

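carry_out --deltas '[[[-0.35, 0, 0, 0, 0, 0, 0], [-0.35, 0, 0, 0, 0, 0, 0], [-0.35, 0, 0, 0, 0, 0, 0]]]'

```text
time: 13.55
position: [0.5119, 0.2249, 0.2022]
tool_rot: [-0.415, 0.91, 0.0, -0.002]
wrist_force: [0.3, 0.6, 0.2]
finger_gap: 0.0579
```

```bash
python3 st.py
```

```text
t 13.55 p [0.5119 0.2249 0.2022] F [0.3  0.62 0.23] M [ 0.01  0.   -0.03] q [0.338 0.333 1.614 0.    1.198 2.623] gap 0.0579
```

carry_out --deltas '[[[-0.35, 0, 0, 0, 0, 0, -0.15], [-0.35, 0, 0, 0, 0, 0, -0.15], [-0.35, 0, 0, 0, 0, 0, -0.15], [-0.35, 0, 0, 0, 0, 0, -0.15], [-0.35, 0, 0, 0, 0, 0, -0.15], [-0.35, 0, 0, 0, 0, 0, -0.15], [-0.35, 0, 0, 0, 0, 0, -0.15], [-0.35, 0, 0, 0, 0, 0, -0.15], [-0.35, 0, 0, 0, 0, 0, -0.15], [-0.35, 0, 0, 0, 0, 0, -0.15], [-0.35, 0, 0, 0, 0, 0, -0.15], [-0.35, 0, 0, 0, 0, 0, -0.15], [-0.35, 0, 0, 0, 0, 0, -0.15], [-0.35, 0, 0, 0, 0, 0, -0.15], [-0.35, 0, 0, 0, 0, 0, -0.15], [-0.35, 0, 0, 0, 0, 0, -0.15], [-0.35, 0, 0, 0, 0, 0, -0.15], [-0.35, 0, 0, 0, 0, 0, -0.15], [-0.35, 0, 0, 0, 0, 0, -0.15], [-0.35, 0, 0, 0, 0, 0, -0.15]]]'

```text
time: 15.55
position: [0.5125, 0.225, 0.2026]
tool_rot: [0.936, 0.353, -0.001, -0.0]
wrist_force: [-1.2, 0.1, 0.4]
finger_gap: 0.0575
```

carry_out --deltas '[[[-0.35, 0.18, 0.09, 0, 0, 0, 0], [-0.35, 0, 0, 0, 0, 0, 0], [-0.35, 0, 0, 0, 0, 0, 0]]]'

```text
time: 15.85
position: [0.5153, 0.2257, 0.2029]
tool_rot: [0.937, 0.349, -0.0, -0.0]
wrist_force: [-1.0, 0.1, -0.8]
finger_gap: 0.0576
```

```bash
python3 st.py
```

```text
t 15.85 p [0.5153 0.2257 0.2029] F [-0.97  0.08 -0.78] M [0.01 0.03 0.02] q [ 0.338  0.336  1.608  0.     1.198 -0.375] gap 0.0576
```

carry_out --deltas '[[[-0.2, -0.1, -0.05, 0.3, 0, 0, 0], [0, 0, 0, 0, 0, 0, 0], [0.1, 0, 0, 0, 0, 0, 0], [0.3, 0, 0, 0, 0, 0, 0], [0.3, 0, 0, 0, 0, 0, 0]]]' --newtons 20

```text
time: 16.35
position: [0.5142, 0.2254, 0.1998]
tool_rot: [0.937, 0.35, -0.0, 0.0]
wrist_force: [-0.7, 0.5, -1.1]
finger_gap: 0.0434
```

carry_out --deltas '[[[1, 0, 0, 0, 0, 0, 0], [1, 0, 0, 0, 0, 0, 0], [1, 0, 0, 0, 0, 0, 0]]]' --newtons 80

```text
time: 16.65
position: [0.5143, 0.2254, 0.2]
tool_rot: [0.937, 0.35, -0.0, 0.0]
wrist_force: [-0.7, -0.1, -0.8]
finger_gap: 0.0414
```

```bash
python3 st.py
```

```text
t 16.65 p [0.5143 0.2254 0.2   ] F [-0.68 -0.07 -0.79] M [-0.01  0.12  0.01] q [ 0.338  0.337  1.614 -0.     1.19  -0.377] gap 0.0414
```

carry_out --deltas '[[[1, 0, 0, -0.05, 0, 0, 0], [1, 0, 0, -0.05, 0, 0, 0], [1, 0, 0, 0, 0, 0, 0], [1, 0, 0, 0, 0, 0, 0]]]'

```text
time: 17.05
position: [0.5144, 0.2254, 0.201]
tool_rot: [0.937, 0.35, 0.0, 0.0]
wrist_force: [-0.3, -0.3, -0.2]
finger_gap: 0.0421
```

```bash
python3 st.py
```

```text
t 17.05 p [0.5144 0.2254 0.201 ] F [-0.29 -0.31 -0.17] M [ 0.01  0.03 -0.01] q [ 0.338  0.336  1.613 -0.     1.192 -0.377] gap 0.0421
```

carry_out --deltas '[[[1, 0, 0, -0.05, 0, 0, 0], [1, 0, 0, -0.05, 0, 0, 0], [1, 0, 0, -0.05, 0, 0, 0], [1, 0, 0, 0, 0, 0, 0]]]'

```text
time: 17.45
position: [0.5145, 0.2255, 0.2026]
tool_rot: [0.937, 0.35, 0.0, -0.0]
wrist_force: [0.1, -1.2, -0.6]
finger_gap: 0.0421
```

```bash
python3 st.py
```

```text
t 17.45 p [0.5145 0.2255 0.2026] F [ 0.09 -1.2  -0.62] M [-0.01 -0.02 -0.03] q [ 0.338  0.335  1.611  0.     1.196 -0.377] gap 0.0421
```

carry_out --deltas '[[[1, 0, 0, -0.2, 0, 0, 0], [1, 0, 0, -0.2, 0, 0, 0], [1, 0, 0, -0.2, 0, 0, 0], [1, 0, 0, -0.2, 0, 0, 0], [1, 0, 0, -0.2, 0, 0, 0]]]'

```text
time: 17.95
position: [0.5144, 0.2254, 0.2128]
tool_rot: [0.937, 0.35, 0.0, 0.0]
wrist_force: [0.8, -0.3, -0.4]
finger_gap: 0.042
```

carry_out --deltas '[[[1, 0, 0, -0.3, 0, 0, 0], [1, 0, 0, -0.3, 0, 0, 0], [1, 0, 0, -0.4, 0, 0, 0], [1, 0, 0, -0.5, 0, 0, 0], [1, 0, 0, -0.5, 0, 0, 0], [1, 0, 0, -1, 0, 0, 0], [1, 0, 0, -1.5, 0, 0, 0], [1, 0, 0, -2, 0, 0, 0], [1, 0, 0, -2, 0, 0, 0]]]'

```text
time: 18.85
position: [0.5143, 0.2254, 0.2987]
tool_rot: [0.937, 0.35, 0.0, -0.0]
wrist_force: [0.8, -0.1, 0.1]
finger_gap: 0.0424
```

```bash
python3 st.py;  python3 - <<'E'
from h import *
a=optics.get_image("side");b=optics.get_image("top")
cv2.imwrite("pics/c3.png",np.hstack([crop(b,340,180,170,110,2.4),crop(a,222,150,90,80,3.3)]))
E
```

```text
t 18.85 p [0.5143 0.2254 0.2987] F [ 0.84 -0.08  0.08] M [-0.06 -0.03  0.02] q [ 0.338  0.258  1.468  0.     1.416 -0.377] gap 0.0424
```

View pics/c3.png

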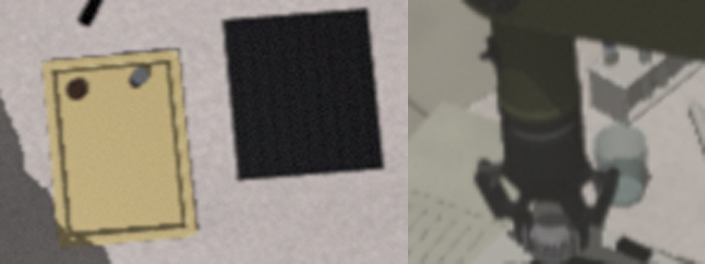

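The nut is in the gripper, 10 cm above the spindle. The tray floor corners are at about (363,208),(409,206),(417,274),(368,277) and the mat corners at (433,188),(493,184),(500,250),(439,255).

```bash
python3 - <<'E'
from h import *
t=np.mean([at("top",p,.004) for p in((363.3,208.3),(409.2,206.3),(417,273.8),(368.3,276.7))],0)
m=[at("top",p,.004) for p in((433.3,187.9),(492.9,183.8),(499.6,249.6),(439.2,254.6))];print(t,np.mean(m,0),np.round(m,3))
print(at("top",(373,216),.028),at("top",(397,212),.05))
E
```

```text
[ 0.50718347 -0.18240951  0.004     ] [ 0.56721678 -0.41032137  0.004     ] [[ 0.662 -0.317  0.004]
 [ 0.669 -0.494  0.004]
 [ 0.474 -0.504  0.004]
 [ 0.464 -0.327  0.004]]
[ 0.57946529 -0.13450657  0.028     ] [ 0.58642026 -0.2017023   0.05      ]
```

carry_out --deltas '[[[1, -3.43, 3, 0, 0, 0, 0], [1, -3.43, 3, 0, 0, 0, 0], [1, -3.43, 3, 0, 0, 0, 0], [1, -3.43, 3, 0, 0, 0, 0], [1, -3.43, 3, 0, 0, 0, 0], [1, -3.43, 3, 0, 0, 0, 0], [1, -3.43, 3, 0, 0, 0, 0], [1, -3.43, 3, 0, 0, 0, 0], [1, -3.43, 3, 0, 0, 0, 0], [1, 0, 0, 0, 0, 0, 0], [1, 0, 0, 0, 0, 0, 0]]]'

```text
time: 20.05
position: [0.4577, -0.1816, 0.2968]
tool_rot: [0.937, 0.348, -0.0, -0.001]
wrist_force: [0.0, 0.3, -2.0]
finger_gap: 0.0421
```

```bash
python3 st.py
```

```text
t 20.05 p [ 0.4577 -0.1816  0.2968] F [ 0.03  0.28 -1.96] M [ 0.06 -0.02 -0.03] q [-4.640e-01  1.600e-01  1.604e+00  1.000e-03  1.378e+00 -1.176e+00] gap 0.0421
```

carry_out --deltas '[[[1, 0, 0, 4, 0, 0, 0], [1, 0, 0, 4, 0, 0, 0], [1, 0, 0, 4, 0, 0, 0], [1, 0, 0, 4, 0, 0, 0], [1, 0, 0, 4, 0, 0, 0], [1, 0, 0, 3, 0, 0, 0], [1, 0, 0, 2, 0, 0, 0], [1, 0, 0, 0.5, 0, 0, 0], [1, 0, 0, 0, 0, 0, 0]]]'

```text
time: 20.95
position: [0.4581, -0.1793, 0.0419]
tool_rot: [0.936, 0.351, -0.001, -0.001]
wrist_force: [0.6, -0.0, -1.0]
finger_gap: 0.042
```

carry_out --deltas '[[[1, 0, 0, 0.2, 0, 0, 0], [1, 0, 0, 0.2, 0, 0, 0], [1, 0, 0, 0.2, 0, 0, 0]]]'

```text
time: 21.25
position: [0.4591, -0.1811, 0.0375]
tool_rot: [0.937, 0.35, 0.001, 0.001]
wrist_force: [0.4, -0.3, -0.8]
finger_gap: 0.042
```

```bash
python3 st.py
```

```text
t 21.25 p [ 0.4591 -0.1811  0.0375] F [ 0.42 -0.26 -0.76] M [-0.04 -0.02  0.01] q [-0.461  0.474  1.939  0.     0.725 -1.177] gap 0.042
```

carry_out --deltas '[[[1, 0, 0, 0.15, 0, 0, 0], [1, 0, 0, 0.15, 0, 0, 0], [1, 0, 0, 0.1, 0, 0, 0]]]'

```text
time: 21.55
position: [0.4583, -0.181, 0.0325]
tool_rot: [0.937, 0.35, 0.0, 0.0]
wrist_force: [0.3, -0.5, -1.3]
finger_gap: 0.0421
```

carry_out --deltas '[[[1, 0, 0, 0.1, 0, 0, 0], [1, 0, 0, 0.1, 0, 0, 0], [1, 0, 0, 0, 0, 0, 0]]]'

```text
time: 21.85
position: [0.4582, -0.1808, 0.0303]
tool_rot: [0.937, 0.35, -0.0, -0.0]
wrist_force: [-0.3, 0.1, -1.9]
finger_gap: 0.042
```

```bash
python3 st.py
```

```text
t 21.85 p [ 0.4582 -0.1808  0.0303] F [-0.32  0.08 -1.93] M [-0.   -0.05  0.03] q [-0.462  0.486  1.945  0.     0.71  -1.177] gap 0.042
```

carry_out --deltas '[[[1, 0, 0, 0.1, 0, 0, 0], [1, 0, 0, 0.05, 0, 0, 0], [1, 0, 0, 0, 0, 0, 0]]]'

```text
time: 22.15
position: [0.4582, -0.1808, 0.0289]
tool_rot: [0.937, 0.35, -0.0, -0.0]
wrist_force: [-0.3, -0.9, -1.3]
finger_gap: 0.0422
```

```bash
python3 st.py
```

```text
t 22.15 p [ 0.4582 -0.1808  0.0289] F [-0.26 -0.9  -1.34] M [-0.02  0.05  0.  ] q [-0.462  0.489  1.947 -0.     0.706 -1.177] gap 0.0422
```

carry_out --deltas '[[[1, 0, 0, 0.1, 0, 0, 0], [1, 0, 0, 0.05, 0, 0, 0], [1, 0, 0, 0, 0, 0, 0]]]'

```text
time: 22.45
position: [0.4584, -0.1809, 0.0278]
tool_rot: [0.937, 0.35, 0.0, 0.0]
wrist_force: [-0.8, 0.1, 3.3]
finger_gap: 0.0422
```

```bash
python3 st.py; python3 - <<'E'
from h import *
cv2.imwrite("pics/c4.png",crop(optics.get_image("side"),295,165,110,90,6))
E
```

```text
t 22.45 p [ 0.4584 -0.1809  0.0278] F [-0.84  0.05  3.27] M [0.1  0.15 0.05] q [-0.462  0.491  1.947  0.     0.703 -1.177] gap 0.0422
```

View pics/c4.png

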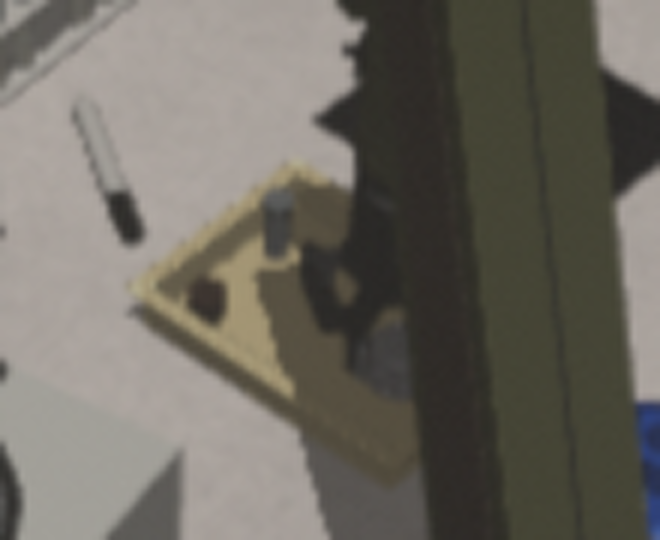

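carry_out --deltas '[[[-0.1, 0, 0, 0, 0, 0, 0], [-0.3, 0, 0, 0, 0, 0, 0], [-0.5, 0, 0, 0, 0, 0, 0], [-0.5, 0, 0, -0.5, 0, 0, 0], [-0.5, 0, 0, -1, 0, 0, 0], [-0.6, 0, 0, -2.5, 0, 0, 0], [-0.6, 0, 0, -4, 0, 0, 0], [-0.6, 0, 0, -4.5, 0, 0, 0], [-0.6, 0, 0, -4.5, 0, 0, 0], [-0.6, 0, 0, -4.5, 0, 0, 0], [-0.6, 0, 0, -4.5, 0, 0, 0]]]'

```text
time: 23.6
position: [0.4576, -0.1805, 0.2905]
tool_rot: [0.937, 0.35, 0.0, 0.0]
wrist_force: [1.3, -0.3, -0.8]
finger_gap: 0.0684
```

carry_out --deltas '[[[-0.6, 3.43, -3, 0, 0, 0, 0], [-0.6, 3.43, -3, 0, 0, 0, 0], [-0.6, 3.43, -3, 0, 0, 0, 0], [-0.6, 3.43, -3, 0, 0, 0, 0], [-0.6, 3.43, -3, 0, 0, 0, 0], [-0.6, 3.43, -3, 0, 0, 0, 0], [-0.6, 3.43, -3, 0, 0, 0, 0], [-0.6, 3.43, -3, 0, 0, 0, 0], [-0.6, 3.43, -3, 0, 0, 0, 0], [-0.6, 0, 0, 0, 0, 0, 0], [-0.6, 0, 0, 0, 0, 0, 0], [-0.6, 0, 0, 0, 0, 0, 0]]]'

```text
time: 24.8
position: [0.5138, 0.2245, 0.2878]
tool_rot: [0.937, 0.35, -0.0, 0.0]
wrist_force: [-0.6, 0.0, -0.2]
finger_gap: 0.0684
```

```bash
python3 st.py;  python3 - <<'E'
from h import *
a=optics.get_image("side");b=optics.get_image("top")
cv2.imwrite("pics/c5.png",np.hstack([crop(b,345,185,90,110,3.6),crop(a,222,180,110,90,4.4)]))
E
```

```text
t 24.8 p [0.5138 0.2245 0.2878] F [-0.6   0.04 -0.18] M [-0.07 -0.02 -0.03] q [ 3.370e-01  2.650e-01  1.487e+00 -1.000e-03  1.391e+00 -3.780e-01] gap 0.0684
```

View pics/c5.png

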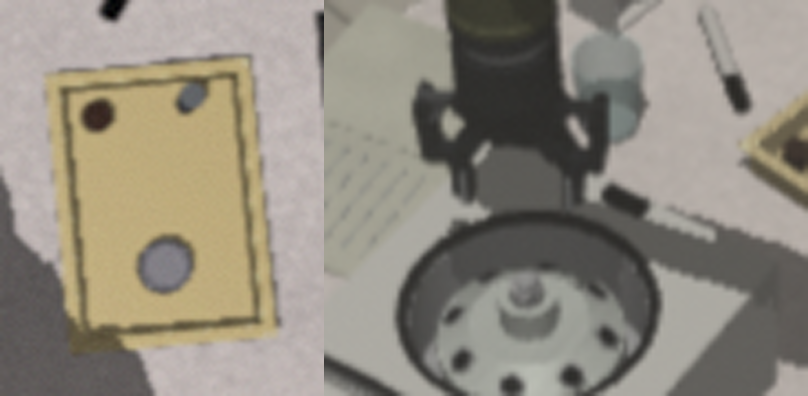

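carry_out --deltas '[[[-0.6, 0.06, -0.07, 2, 0, 0, 0], [-0.6, 0, 0, 2.5, 0, 0, 0], [-0.6, 0, 0, 2.5, 0, 0, 0], [-0.6, 0, 0, 2, 0, 0, 0], [-0.6, 0, 0, 1, 0, 0, 0], [-0.6, 0, 0, 0.5, 0, 0, 0], [-0.6, 0, 0, 0.5, 0, 0, 0], [-0.6, 0, 0, 0.5, 0, 0, 0], [-0.6, 0, 0, 0, 0, 0, 0]]]'

```text
time: 25.8
position: [0.5144, 0.2263, 0.1725]
tool_rot: [0.937, 0.35, 0.0, 0.0]
wrist_force: [-0.2, -0.7, 0.1]
finger_gap: 0.0686
```

```bash
python3 st.py;  python3 - <<'E'
from h import *
for z in (.16,.165,.17): print(z,at("side",(268.4,250.9),z))
E
```

```text
t 25.8 p [0.5144 0.2263 0.1725] F [-0.23 -0.66  0.05] M [ 0.01  0.02 -0.03] q [ 0.339  0.365  1.649 -0.     1.127 -0.376] gap 0.0686
0.16 [0.50393575 0.23376436 0.16      ]
0.165 [0.50045042 0.23630726 0.165     ]
0.17 [0.49696509 0.23885016 0.17      ]
```

carry_out --deltas '[[[-0.6, 0, 0, 0.2, 0, 0, 0], [-0.6, 0, 0, 0.2, 0, 0, 0], [-0.3, 0, 0, 0, 0, 0, 0], [-0.1, 0, 0, 0, 0, 0, 0], [-0.1, 0, 0, 0, 0, 0, 0]]]' --newtons 20

```text
time: 26.3
position: [0.5144, 0.2264, 0.1686]
tool_rot: [0.937, 0.35, 0.0, 0.0]
wrist_force: [0.6, -0.0, -0.4]
finger_gap: 0.0471
```

carry_out --deltas '[[[0, 0, 0, 0, 0, 0, 0], [0.1, 0, 0, 0, 0, 0, 0], [0.3, 0, 0, 0, 0, 0, 0], [0.3, 0, 0, 0, 0, 0, 0]]]'

```text
time: 26.7
position: [0.5142, 0.2262, 0.1685]
tool_rot: [0.937, 0.35, -0.0, 0.0]
wrist_force: [-0.4, -0.9, 1.3]
finger_gap: 0.0442
```

```bash
python3 st.py
```

```text
t 26.7 p [0.5142 0.2262 0.1685] F [-0.41 -0.86  1.35] M [-0.12  0.12  0.08] q [ 0.339  0.369  1.654 -0.     1.119 -0.376] gap 0.0442
```

carry_out --deltas '[[[1, 0, 0, 0, 0, 0, 0], [1, 0, 0, 0, 0, 0, 0], [1, 0, 0, -0.05, 0, 0, 0], [1, 0, 0, -0.1, 0, 0, 0], [1, 0, 0, -0.1, 0, 0, 0], [1, 0, 0, 0, 0, 0, 0]]]' --newtons 70

```text
time: 27.3
position: [0.5137, 0.2262, 0.17]
tool_rot: [0.937, 0.35, -0.001, -0.0]
wrist_force: [0.5, 0.4, -5.6]
finger_gap: 0.0428
```

```bash
python3 st.py
```

```text
t 27.3 p [0.5137 0.2262 0.17  ] F [ 0.48  0.39 -5.59] M [ 0.01  0.02 -0.05] q [ 0.339  0.368  1.652  0.     1.124 -0.376] gap 0.0428
```

Weight is coming on at -5.6 N with no side load, so I keep lifting.

carry_out --deltas '[[[1, 0, 0, -0.1, 0, 0, 0], [1, 0, 0, -0.2, 0, 0, 0], [1, 0, 0, -0.2, 0, 0, 0], [1, 0, 0, -0.2, 0, 0, 0], [1, 0, 0, -0.2, 0, 0, 0]]]'

```text
time: 27.8
position: [0.5144, 0.2264, 0.1803]
tool_rot: [0.937, 0.35, 0.0, -0.0]
wrist_force: [-1.1, 0.0, -6.5]
finger_gap: 0.0426
```

```bash
python3 st.py
```

```text
t 27.8 p [0.5144 0.2264 0.1803] F [-1.13  0.04 -6.47] M [ 0.01 -0.02  0.03] q [ 0.339  0.357  1.639  0.     1.145 -0.376] gap 0.0426
```

carry_out --deltas '[[[1, 0, 0, -0.4, 0, 0, 0], [1, 0, 0, -0.5, 0, 0, 0], [1, 0, 0, -0.5, 0, 0, 0], [1, 0, 0, -0.5, 0, 0, 0], [1, 0, 0, -0.5, 0, 0, 0], [1, 0, 0, -0.5, 0, 0, 0], [1, 0, 0, -0.5, 0, 0, 0], [1, 0, 0, -0.5, 0, 0, 0]]]'

```text
time: 28.6
position: [0.5143, 0.2263, 0.2194]
tool_rot: [0.937, 0.35, 0.0, 0.0]
wrist_force: [0.4, -0.4, -7.3]
finger_gap: 0.0428
```

carry_out --deltas '[[[1, 0, 0, -0.6, 0, 0, 0], [1, 0, 0, -0.6, 0, 0, 0], [1, 0, 0, -0.6, 0, 0, 0], [1, 0, 0, -0.6, 0, 0, 0], [1, 0, 0, -0.6, 0, 0, 0], [1, 0, 0, -0.6, 0, 0, 0], [1, 0, 0, -0.6, 0, 0, 0], [1, 0, 0, -0.8, 0, 0, 0], [1, 0, 0, -1, 0, 0, 0], [1, 0, 0, -1.5, 0, 0, 0], [1, 0, 0, -2, 0, 0, 0], [1, 0, 0, -2, 0, 0, 0], [1, 0, 0, -1, 0, 0, 0], [1, 0, 0, 0, 0, 0, 0]]]'

```text
time: 30.0
position: [0.5154, 0.2267, 0.3462]
tool_rot: [0.937, 0.35, 0.002, 0.0]
wrist_force: [0.3, -0.8, -7.0]
finger_gap: 0.0428
```

```bash
python3 st.py
```

```text
t 30.0 p [0.5154 0.2267 0.3462] F [ 0.33 -0.82 -6.97] M [ 0.   -0.03  0.05] q [ 0.339  0.232  1.386  0.     1.519 -0.376] gap 0.0428
```

carry_out --deltas '[[[1, -1.2, 1.6, 0, 0, 0, 0], [1, -2.37, 3.22, 0, 0, 0, 0], [1, -2.37, 3.22, 0, 0, 0, 0], [1, -2.37, 3.22, 0, 0, 0, 0], [1, -2.37, 3.22, 0, 0, 0, 0], [1, -2.37, 3.22, 0, 0, 0, 0], [1, -2.37, 3.22, 0, 0, 0, 0], [1, -2.37, 3.22, 0, 0, 0, 0], [1, -2.37, 3.22, 0, 0, 0, 0], [1, -2.37, 3.22, 0, 0, 0, 0], [1, -2.37, 3.22, 0, 0, 0, 0], [1, -2.37, 3.22, 0, 0, 0, 0], [1, -2.37, 3.22, 0, 0, 0, 0], [1, -2.37, 3.22, 0, 0, 0, 0], [1, -2.37, 3.22, 0, 0, 0, 0], [1, -2.37, 3.22, 0, 0, 0, 0], [1, -1.2, 1.6, 0, 0, 0, 0], [1, 0, 0, 0, 0, 0, 0], [1, 0, 0, 0, 0, 0, 0]]]'

```text
time: 31.9
position: [0.5648, -0.4113, 0.3417]
tool_rot: [0.937, 0.349, -0.001, -0.002]
wrist_force: [-1.0, 1.1, -7.2]
finger_gap: 0.0426
```

```bash
python3 st.py; python3 - <<'E'
from h import *
a=optics.get_image("side");b=optics.get_image("top")
cv2.imwrite("pics/c6.png",np.hstack([crop(b,390,150,160,130,2.5),crop(a,330,110,130,110,2.955)[:325]]))
E
```

```text
t 31.9 p [ 0.5648 -0.4113  0.3417] F [-0.98  1.09 -7.2 ] M [0.09 0.   0.06] q [-6.900e-01  4.430e-01  1.077e+00  1.000e-03  1.625e+00 -1.404e+00] gap 0.0426
```

View pics/c6.png

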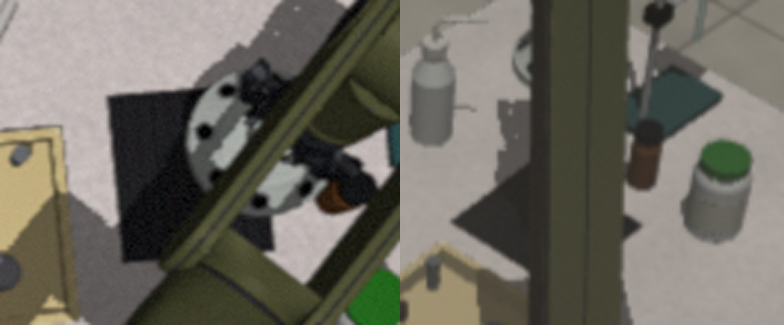

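The rotor hangs level above the mat; the offset to the right in the top view is parallax from height, and the spice jar stays clear. Going down.

carry_out --deltas '[[[1, 0, 0, 1.5, 0, 0, 0], [1, 0, 0, 3, 0, 0, 0], [1, 0, 0, 3.5, 0, 0, 0], [1, 0, 0, 3.5, 0, 0, 0], [1, 0, 0, 3.5, 0, 0, 0], [1, 0, 0, 3.5, 0, 0, 0], [1, 0, 0, 2.5, 0, 0, 0], [1, 0, 0, 1.5, 0, 0, 0], [1, 0, 0, 1, 0, 0, 0], [1, 0, 0, 0.4, 0, 0, 0], [1, 0, 0, 0, 0, 0, 0], [1, 0, 0, 0, 0, 0, 0]]]'

```text
time: 33.2
position: [0.5664, -0.412, 0.1066]
tool_rot: [0.937, 0.35, 0.001, 0.001]
wrist_force: [0.4, 0.0, -7.0]
finger_gap: 0.0431
```

carry_out --deltas '[[[1, 0, 0, 0.2, 0, 0, 0], [1, 0, 0, 0.2, 0, 0, 0], [1, 0, 0, 0.2, 0, 0, 0], [1, 0, 0, 0.1, 0, 0, 0], [1, 0, 0, 0, 0, 0, 0]]]'

```text
time: 33.7
position: [0.5653, -0.4112, 0.0977]
tool_rot: [0.937, 0.35, -0.0, -0.0]
wrist_force: [-0.4, 1.0, -7.1]
finger_gap: 0.0426
```

```bash
python3 st.py
```

```text
t 33.7 p [ 0.5653 -0.4112  0.0977] F [-0.43  0.97 -7.13] M [ 0.01  0.01 -0.04] q [-0.689  0.609  1.41   0.     1.124 -1.404] gap 0.0426
```

carry_out --deltas '[[[1, 0, 0, 0.2, 0, 0, 0], [1, 0, 0, 0.2, 0, 0, 0], [1, 0, 0, 0.2, 0, 0, 0], [1, 0, 0, 0.1, 0, 0, 0], [1, 0, 0, 0, 0, 0, 0]]]'

```text
time: 34.2
position: [0.5653, -0.4112, 0.0906]
tool_rot: [0.937, 0.35, -0.0, -0.0]
wrist_force: [0.5, 1.3, -5.8]
finger_gap: 0.0432
```

carry_out --deltas '[[[1, 0, 0, 0.1, 0, 0, 0], [1, 0, 0, 0.1, 0, 0, 0], [1, 0, 0, 0.05, 0, 0, 0], [1, 0, 0, 0, 0, 0, 0]]]'

```text
time: 34.6
position: [0.5654, -0.4113, 0.0884]
tool_rot: [0.937, 0.35, -0.0, -0.0]
wrist_force: [0.8, -0.4, -5.6]
finger_gap: 0.0427
```

```bash
python3 st.py
```

```text
t 34.6 p [ 0.5654 -0.4113  0.0884] F [ 0.8  -0.44 -5.62] M [-0.03  0.02  0.06] q [-0.689  0.618  1.418 -0.     1.106 -1.404] gap 0.0427
```

carry_out --deltas '[[[1, 0, 0, 0.1, 0, 0, 0], [1, 0, 0, 0.05, 0, 0, 0], [1, 0, 0, 0, 0, 0, 0]]]'

```text
time: 34.9
position: [0.5654, -0.4113, 0.0869]
tool_rot: [0.937, 0.35, -0.0, -0.0]
wrist_force: [-0.8, 0.3, -6.8]
finger_gap: 0.043
```

carry_out --deltas '[[[1, 0, 0, 0.1, 0, 0, 0], [1, 0, 0, 0.05, 0, 0, 0], [1, 0, 0, 0, 0, 0, 0]]]'

```text
time: 35.2
position: [0.5654, -0.4113, 0.0853]
tool_rot: [0.937, 0.35, -0.0, -0.0]
wrist_force: [0.6, -0.5, -6.6]
finger_gap: 0.0429
```

```bash
python3 st.py
```

```text
t 35.2 p [ 0.5654 -0.4113  0.0853] F [ 0.55 -0.52 -6.61] M [ 0.01 -0.04  0.01] q [-0.689  0.621  1.421 -0.     1.1   -1.404] gap 0.0429
```

carry_out --deltas '[[[1, 0, 0, 0.1, 0, 0, 0], [1, 0, 0, 0.05, 0, 0, 0], [1, 0, 0, 0, 0, 0, 0]]]'

```text
time: 35.5
position: [0.5654, -0.4113, 0.0839]
tool_rot: [0.937, 0.35, -0.0, -0.0]
wrist_force: [0.2, 0.9, -7.2]
finger_gap: 0.0426
```

```bash
python3 st.py
```

```text
t 35.5 p [ 0.5654 -0.4113  0.0839] F [ 0.17  0.94 -7.2 ] M [-0.04  0.01 -0.01] q [-0.689  0.623  1.422 -0.     1.097 -1.404] gap 0.0426
```

carry_out --deltas '[[[1, 0, 0, 0.1, 0, 0, 0], [1, 0, 0, 0.05, 0, 0, 0], [1, 0, 0, 0, 0, 0, 0]]]'

```text
time: 35.8
position: [0.5655, -0.4113, 0.0825]
tool_rot: [0.937, 0.35, 0.0, 0.0]
wrist_force: [0.6, -0.6, -6.9]
finger_gap: 0.0429
```

```bash
python3 st.py
```

```text
t 35.8 p [ 0.5655 -0.4113  0.0825] F [ 0.61 -0.61 -6.87] M [-0.03 -0.03 -0.02] q [-0.689  0.624  1.423  0.     1.094 -1.404] gap 0.0429
```

carry_out --deltas '[[[1, 0, 0, 0.1, 0, 0, 0], [1, 0, 0, 0.05, 0, 0, 0], [1, 0, 0, 0, 0, 0, 0]]]'

```text
time: 36.1
position: [0.5654, -0.4114, 0.0824]
tool_rot: [0.937, 0.35, 0.0, 0.0]
wrist_force: [-4.0, 2.0, 4.5]
finger_gap: 0.0427
```

carry_out --deltas '[[[1, 0, 0, 0.1, 0, 0, 0], [1, 0, 0, 0, 0, 0, 0]]]'

```text
time: 36.3
position: [0.5654, -0.4115, 0.0823]
tool_rot: [0.937, 0.35, 0.0, 0.001]
wrist_force: [-4.9, 2.6, 10.0]
finger_gap: 0.043
```

```bash
python3 st.py
```

```text
t 36.3 p [ 0.5654 -0.4115  0.0823] F [-4.95  2.6   9.98] M [0.75 0.64 0.09] q [-0.689  0.624  1.424 -0.     1.092 -1.404] gap 0.043
```

carry_out --deltas '[[[1, 0, 0, -0.1, 0, 0, 0], [1, 0, 0, -0.08, 0, 0, 0], [0, 0, 0, 0, 0, 0, 0], [-0.2, 0, 0, 0, 0, 0, 0], [-0.6, 0, 0, 0, 0, 0, 0], [-0.7, 0, 0, 0, 0, 0, 0]]]' --newtons 20

```text
time: 36.9
position: [0.5661, -0.4117, 0.0816]
tool_rot: [0.937, 0.35, 0.0, 0.001]
wrist_force: [-0.2, 0.5, -0.1]
finger_gap: 0.0726
```

carry_out --deltas '[[[-0.7, 0, 0, 0, 0, 0, 0], [-0.7, 0, 0, -0.3, 0, 0, 0], [-0.7, 0, 0, -1, 0, 0, 0], [-0.7, 0, 0, -2, 0, 0, 0], [-0.7, 0, 0, -4, 0, 0, 0], [-0.7, 0, 0, -4.5, 0, 0, 0], [-0.7, 0, 0, -4.5, 0, 0, 0], [-0.7, 0, 0, -4.5, 0, 0, 0], [-0.7, 0, 0, -4.5, 0, 0, 0]]]'

```text
time: 37.8
position: [0.5652, -0.4111, 0.338]
tool_rot: [0.937, 0.35, 0.0, 0.001]
wrist_force: [0.9, -0.5, -0.1]
finger_gap: 0.073
```

carry_out --deltas '[[[-0.7, 3.6, -2.5, 0, 0, 0, 0], [-0.7, 3.6, -2.5, 0, 0, 0, 0], [-0.7, 3.6, -2.5, 0, 0, 0, 0], [-0.7, 3.6, -2.5, 0, 0, 0, 0], [-0.7, 3.6, -2.5, 0, 0, 0, 0], [-0.7, 3.6, -2.5, 0, 0, 0, 0], [-0.7, 3.6, -2.5, 0, 0, 0, 0], [-0.7, 0, 0, 0, 0, 0, 0], [-0.7, 0, 0, 0, 0, 0, 0]]]'

```text
time: 38.7
position: [0.6411, -0.1129, 0.3357]
tool_rot: [0.936, 0.351, 0.0, 0.001]
wrist_force: [-0.3, 0.1, -0.2]
finger_gap: 0.0724
```

```bash
python3 st.py; python3 - <<'E'
from h import *
a=optics.get_image("side");b=optics.get_image("top")
cv2.imwrite("pics/c7.png",np.hstack([crop(b,350,150,200,140,2.2),crop(a,300,120,140,123,2.5)[:308]]))
cv2.imwrite("pics/top7.png",b)
E
```

```text
t 38.7 p [ 0.6411 -0.1129  0.3357] F [-0.26  0.05 -0.19] M [-0.03  0.01  0.04] q [-2.39e-01  3.70e-01  1.21e+00 -1.00e-03  1.56e+00 -9.56e-01] gap 0.0724
```

View pics/c7.png

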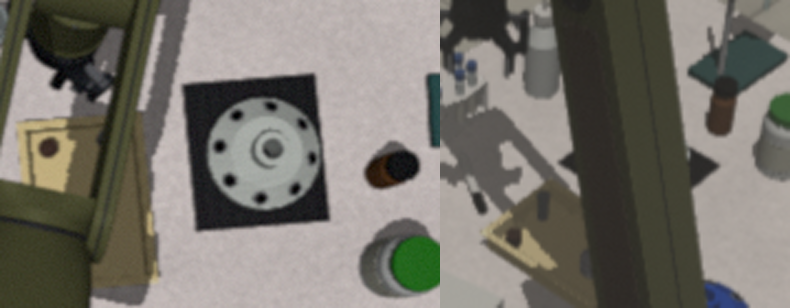

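The rotor stands upright near the middle of the mat, at crop (264,153) with the mat spanning (184–328, 75–230). The bystanders are in place and the gripper is clear, so I hand in.

```bash
python3 -c "
from workcell import robot
print(robot.hand_in())"
```

```text
the job is handed in; nothing more can be done
None
```

The job is done and handed in at 38.7 s of robot time; no verdict is reported.

**Nut:** I turned it clockwise about 290° at the gripper. A test lift at the end of that turn still met resistance. I let go, wound the wrist back and re-centred, and then it lifted free with about 1 N on it. Wrist force while turning stayed under about 10 N in the readings, which I took only at the end of each move. The last picture showing the nut has it upright in the free half of the tray, clear of the bung and sleeve.

**Rotor:** I gripped it on the hub and lifted it straight up. It showed about 7 N, its own weight, and about 1 N sideways. I lowered it onto the mat until I felt about 10 N of contact, then let go. The final picture shows it upright near the middle of the mat. By the measured position, its 100 mm foot lies wholly on the mat, with about 4 cm to spare.

**Checks that disagreed or fell short:**
- **Clockwise turn:** the turn I commanded was more than the stated three quarters. The nut probably slipped a little in the grip, or was already free and only held by sideways load when I first tested it.
- **Contact heights:** nut and rotor touched down 3 to 4 mm lower than I had worked out from the pictures, so I went down in small steps until I felt contact.
- **Final look:** the arm hid the nut's part of the tray in the last picture. I did not see the nut again after carrying the rotor over.

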